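# Portion three biscuits in the counting tray

## Robot

A 7-joint arm with a two-finger parallel gripper is mounted at the origin on the work surface. World frame = base frame: x ahead of the robot, y to its left, z up, the work surface at z = 0. Lengths are in m, angles in rad, forces in N, time in s.
With the tool pointing down it reaches from about 0.4 to 0.85 m from the base axis. Payload 6.9 kg.
Tool frame: the origin (TCP) lies midway between the tips of the shut fingers; the grasp point (between the pads) lies behind it (ctrl.pinch_z is the z of the grasp point in the tool frame, in m); z points along the fingers, y is the line along which they close (so a half turn about z gives the same grasp; the last joint's range is limited). The gripper opens to 85 mm and grips with 20 to 120 N. Pads are 22 mm wide; open, the fingers measure 114 mm over their backs; the gripper's body (76 mm by 85 mm) begins 54 mm behind the grasp point. The pads swing forward as they close: fully open they stand 13 mm farther back than shut.
Start: joints at [1.345, 0.507, -0.238, 1.5, 0.126, 1.149, -0.155], TCP at [0.203, -0.591, 0.231] pointing down, gripper open.
Joint ranges: [-3.08, 3.08], [-0.24, 2.05], [-1.43, 1.35], [0, 2.5], [-1.52, 4.66], [0.17, 1.96], [-2.89, 2.89]. Speed limits (rad/s): [2.39, 2.39, 3.14, 3.14, 3.14, 3.14, 3.14].

## Interface

Orientations are given as a unit quaternion [w, x, y, z].
In Python, from station import ctrl, get_state, vision, ticket, models gives the robot as it stands. Calls block until the motion is done:
- ctrl.movep(position, orientation): joint-space move of the TCP to a pose.
- ctrl.movel(position, frame=None, max_speed=0.15): straight line of the TCP; frame=None keeps the orientation; max_speed is the mean speed in m/s.
- ctrl.set_joints(angles): joint-space move.
- ctrl.ungrasp() and ctrl.close_gripper(force=None): open the fingers fully, or close them until they stop; force is the grip in N (None keeps the last).
- ctrl.pause(seconds).
- ctrl.ik(position, orientation): joint angles nearest the present ones, or None.
- get_state(): the state.
- vision.grab_frame(name): name is "side" or "top" or "wrist"; returns (picture, depth): 480x640x3 uint8, blue, green, red; 480x640 float32, m along the optical axis (not along the pixel's ray), 0 where there is no reading.
- vision.camera_info(name): a dict with "mtx" (3x3 intrinsics, pixels), "R" (3x3) and "t" (3): a world point X has camera coordinates R X + t; the wrist camera has in their place "hand_eye" (4x4, takes a point from camera to tool coordinates, whose origin is the TCP and whose axes are the flange's). Camera axes: x right, y down, z forward; pixel columns grow to the right and rows downward; lengths in m; the calibration is good to about 2 mm. The wrist camera is an equidistant fisheye: a pixel r from the principal point sees the ray r / f radians off the axis. A picture is of the moment at which its call begins: read the wrist's pose just before it. camera_info takes no time and is no camera call.
A pose or a line that the arm cannot do raises ctrl.Unreachable and nothing moves.
- ticket.close_job(): hands the job in; it is judged then, once.
Trained networks look in the newest picture that a camera, given by its name, has taken for a name from the list of things; names that differ only in an ending like _2 or _b are one class to them, and where a whole thing is asked for, a point or a joint stands for the part that bears it (a point fixed in the world has none). Each returns a list of dicts, best first, with "p" (0 to 1); they miss things now and then, are a little off and sometimes report something else, mostly with a low value. They report only what shows in the picture. A call takes as long as a camera call. They do not tell look-alikes from the thing itself.
- models.recognise(camera, target): "point" ([column, row] in pixels, amid what is visible of it).
- models.masks_of(camera, target): "mask" (480x640 bool, what is visible of it) and "point" ([column, row] in pixels, amid what is visible of it).
The state is a dict: "time": time; "qpos": joint angles; "qd": joint speeds; "tau": joint torques, N m; "tcp_pos": TCP position; "eef_rot": TCP orientation; "contact_force": force on the tool from outside, world axes, zero at the start; "wrist_torque": the same for the moment, N m; "width": finger opening in m; "gripper_force": force on a finger pad.
Only numpy, scipy, OpenCV 4.12 (cv2) and the standard library are available. Lean on these libraries where they do the work, as an engineer would, in place of code of your own. Each camera call takes 0.05 s, during which the arm holds its last target. There are 200 camera calls.

## Task

Portion the biscuits on the counting tray: sweep the three in the row next to the trough over the edge into it (slide them, do not pick them up) and fold the trough's lid fully shut over them. The fourth biscuit, lying alone behind the row, is one too many: put it back in the steel tin, set down rather than dropped. Leave the tumbler, the teapot and the phone where they are.

Things in the scene. Friction and masses are not known exactly. Their poses are not given: they have to be found in the camera images.
- tray: fixed wooden counting tray with grey deck, 270 (x) x 262 (y) mm; origin: centre of its underside, on the work surface. Its -x part, nearer the robot, is the open trough (tray x -127 to -61 mm, 250 mm long, floor 6 mm up). Tray x -61 to +129 mm is the flat deck, 50 mm up. No rim between the two; 6 mm side and far walls and the 8 mm outer trough wall rise to 60 mm. Yaw within 0.25 rad.
- deck_edge (a point): middle of the edge where the deck drops into the trough, at deck height (50 mm up); the axes are the tray's, the edge runs along y and the trough lies on the -x side
- trough_floor (a point): centre of the trough's floor, 6 mm above the work surface; the axes are the tray's
- lid_hinge (a point): middle of the lid's hinge line, on top of the trough's outer wall (the side nearest the robot), 63 mm up; the line runs along the tray's y; the axes are the tray's and do not turn with the lid
- lid_edge (a point): middle of the free edge strip of the lid, on the lid's outer face, 72 mm from the hinge line; it moves with the lid
- lid (a joint): angle of the trough's lid: clear sheet 78 x 256 x 5 mm, the hinge line in its mid-plane, with a wooden strip 12 mm wide, 7 high on the outer face along its free edge. 0 = fully shut (sheet's top 65.5 mm above the work surface), 1.57 upright; starts at 1.45 to 1.7 (stop at 1.9). 0.1 kg; stiff hinge holds it where left: push the outer face (robot's side) over and down, 2 to 4 N at the free edge.
- biscuit_a_mid (a point): brown biscuit finger, bar 66 x 26 x 18 mm, about 22 g, lying flat; this point is its centre, its y axis along the 66 mm length, z up. One of the three portion biscuits in the row next to the trough, roughly parallel to it (within 0.3 rad), centre 28 to 42 mm from the deck's edge over the trough.
- biscuit_b_mid (a point): brown biscuit finger, bar 66 x 26 x 18 mm, about 22 g, lying flat; this point is its centre, its y axis along the 66 mm length, z up. One of the three portion biscuits in the row next to the trough, roughly parallel to it (within 0.3 rad), centre 28 to 42 mm from the deck's edge over the trough.
- biscuit_c_mid (a point): brown biscuit finger, bar 66 x 26 x 18 mm, about 22 g, lying flat; this point is its centre, its y axis along the 66 mm length, z up. One of the three portion biscuits in the row next to the trough, roughly parallel to it (within 0.3 rad), centre 28 to 42 mm from the deck's edge over the trough.
- biscuit_extra_mid (a point): brown biscuit finger, bar 66 x 26 x 18 mm, about 22 g, lying flat; this point is its centre, its y axis along the 66 mm length, z up. The extra fourth one: alone on the far part of the deck, centre 134 to 140 mm from the edge of the trough.
- tin_in (a point): centre of the inner floor (5 mm above the work surface) of the fixed, open steel tin, 140 (its x) x 150 (its y) x 50 mm high, 4 mm walls; it stands to the left or to the right of the tray; the axes are the tin's
- tumbler: bystander: copper tumbler, 84 mm across, 120 mm tall, origin at its foot, on the other side of the tray from the tin; leave alone
- teapot: bystander: small white teapot, 112 mm body, 97 mm tall, on a round wooden trivet at the far left of the tray; origin at its foot; leave alone
- phone: bystander: black phone, 150 x 73 x 9 mm, lying at the far right of the tray; leave alone
There are look-alikes about, which are no part of the job. Leave any turquoise look-alike of the part that bears biscuit_a_mid alone.

How it is judged:
On the way, in this order (a step that is already met when the one before it is completed fails the run):
1. the three portion biscuits lie in the trough with the lid still open (x of biscuit_a_mid in the frame of tray between -0.128 and -0.06 m and z of each of biscuit_a_mid, biscuit_b_mid, biscuit_c_mid in the frame of tray below 0.045 m and y of biscuit_a_mid in the frame of tray between -0.125 and 0.125 m and x of biscuit_b_mid in the frame of tray between -0.128 and -0.06 m and y of biscuit_b_mid in the frame of tray between -0.125 and 0.125 m and x of biscuit_c_mid in the frame of tray between -0.128 and -0.06 m and y of biscuit_c_mid in the frame of tray between -0.125 and 0.125 m and value of joint lid above 0.5 rad), for 0.2 s.
2. the lid is shut over the three biscuits (x of biscuit_a_mid in the frame of tray between -0.128 and -0.06 m and z of each of biscuit_a_mid, biscuit_b_mid, biscuit_c_mid in the frame of tray below 0.045 m and y of biscuit_a_mid in the frame of tray between -0.125 and 0.125 m and x of biscuit_b_mid in the frame of tray between -0.128 and -0.06 m and y of biscuit_b_mid in the frame of tray between -0.125 and 0.125 m and x of biscuit_c_mid in the frame of tray between -0.128 and -0.06 m and y of biscuit_c_mid in the frame of tray between -0.125 and 0.125 m and value of joint lid below 0.06 rad), for 0.2 s.
At the end, for the whole second after the job is handed in: The centres of the three portion biscuits are within the trough and below deck level (under 45 mm above the work surface), the lid is within 0.06 rad of fully shut, the extra biscuit's centre is inside the tin below 36 mm above its floor, and all the biscuits are at rest (all of step 2 and x of biscuit_extra_mid in the frame of tin_in between -0.065 and 0.065 m and y of biscuit_extra_mid in the frame of tin_in between -0.07 and 0.07 m and z of biscuit_extra_mid in the frame of tin_in below 0.036 m and linear speed of each of biscuit_a, biscuit_b, biscuit_c, biscuit_extra below 0.03 m/s); the robot touches nothing.
It fails at once if a portion biscuit is picked up (centre more than 31 mm above its height on the deck, which sweeping never causes) (height (world z) of any of biscuit_a_mid, biscuit_b_mid, biscuit_c_mid above 0.09 m).
It fails at once if the extra biscuit is dropped: it falls freely faster than 0.9 m/s (about 40 mm) (linear speed of biscuit_extra above 0.9 m/s and contact force between the fingers and biscuit_extra below 0.05 N).
It fails at once if the tumbler, teapot or phone is moved more than 30 mm or tipped (distance of any of tumbler, teapot, phone from where it was at the start of the episode above 0.03 m or angle between any of tumbler, teapot, phone's own z axis and vertical above 0.3 rad).
It also fails if it takes over 72 s, if anything falls off the work surface, if the arm or the gripper's body presses on something with over 40 N, if the wrist force passes 120 N, or if a joint passes its speed limit or range.

## Working session

There is one attempt and no reset: what is moved stays moved. The work goes in short steps, each a Python script; the robot and the scene stay as the last script left them, time stands still between calls to the robot, and variables do not carry over. Pictures are saved under pics/ and viewed, at most 10 in all, crops included, and the job is handed in when it is done.

```bash
ls; mkdir -p pics; python3 - <<'E'
from station import ctrl,get_state,vision,models
import cv2,numpy as np
s=get_state();print(s['time'],s['tcp_pos'],s['eef_rot'],s['contact_force'],ctrl.pinch_z)
ims=[]
for n in ['top','side']:
    im,d=vision.grab_frame(n);cv2.imwrite(f'pics/{n}0.png',im);np.save(f'pics/{n}0.npy',d)
    c=vision.camera_info(n);print(n,c)
    for t in ['tray','biscuit_a_mid','tin_in','tumbler','teapot','phone','lid']:
        for r in models.masks_of(n,t):
            m=r['mask'];x=d[m];print(t,round(r['p'],2),r['point'],m.sum())
            if r['p']>.3: np.save(f"pics/{n}_{t}_{int(r['point'][0])}.npy",m)
E
```

```text
pics
0.0 [ 0.20275935 -0.59067085  0.2304391 ] [-8.61566711e-04  9.86353519e-01  1.64638899e-01 -1.60947262e-04] [0.03090032 0.59248753 0.55195342] -0.0187
top {'mtx': array([[517.51843331,   0.        , 322.41117361],
       [  0.        , 517.51843331, 248.05358846],
       [  0.        ,   0.        ,   1.        ]]), 'R': array([[-0.01912459, -0.99974648, -0.0118842 ],
       [-0.98669574,  0.02079166, -0.16124272],
       [ 0.16144893,  0.00864239, -0.98684323]]), 't': array([0.02667804, 0.62380362, 0.97371898])}
tray 0.89 [341.1, 257.9] 16673
tray 0.21 [301.6, 267.9] 446
biscuit_a_mid 0.82 [304.9, 266.2] 462
biscuit_a_mid 0.72 [299.2, 158.3] 381
tin_in 0.97 [174.8, 334.8] 6143
tumbler 0.72 [517.2, 312.7] 2187
teapot 0.84 [159.3, 207.3] 2776
phone 0.84 [482.4, 198.4] 2429
lid 0.96 [340.9, 326.1] 1183
side {'mtx': array([[565.85444354,   0.        , 322.50938135],
       [  0.        , 565.85444354, 238.86292255],
       [  0.        ,   0.        ,   1.        ]]), 'R': array([[-0.78162345, -0.62373463, -0.00446022],
       [-0.42367956,  0.53614832, -0.7300963 ],
       [ 0.45777769, -0.56877068, -0.68332971]]), 't': array([0.47520822, 0.28049608, 1.04145534])}
tray 0.8 [331.6, 240.1] 11211
biscuit_a_mid 0.76 [317.9, 250.4] 396
biscuit_a_mid 0.65 [240.8, 274.8] 347
biscuit_a_mid 0.6 [237.7, 224.3] 294
biscuit_a_mid 0.55 [391.7, 316.0] 416
tin_in 0.77 [283.6, 362.7] 6883
tumbler 0.81 [445.8, 174.0] 1603
teapot 0.94 [176.8, 300.2] 2330
phone 0.64 [359.8, 161.3] 914
phone 0.58 [333.2, 241.8] 11145
```

```bash
ls pics
```

```text
side0.npy
side0.png
side_biscuit_a_mid_237.npy
side_biscuit_a_mid_240.npy
side_biscuit_a_mid_317.npy
side_biscuit_a_mid_391.npy
side_phone_333.npy
side_phone_359.npy
side_teapot_176.npy
side_tin_in_283.npy
side_tray_331.npy
side_tumbler_445.npy
top0.npy
top0.png
top_biscuit_a_mid_299.npy
top_biscuit_a_mid_304.npy
top_lid_340.npy
top_phone_482.npy
top_teapot_159.npy
top_tin_in_174.npy
top_tray_341.npy
top_tumbler_517.npy
```

View pics/top0.png

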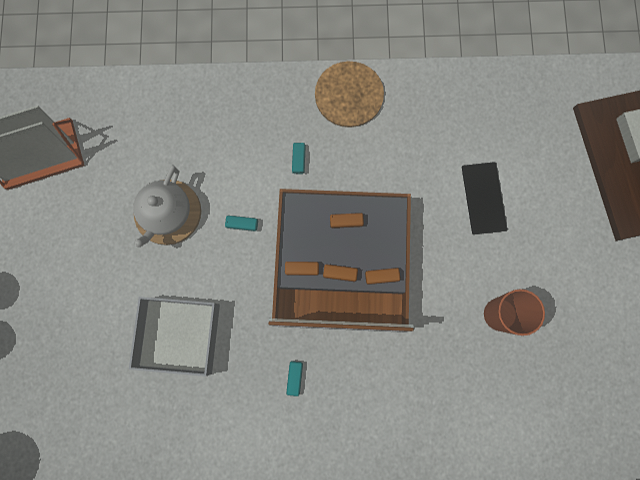

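View pics/side0.png

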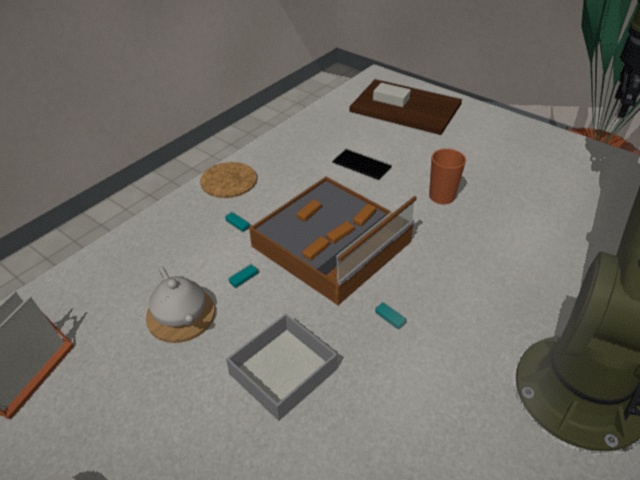

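Top picture: tray spans about (281,190) to (412,328). Its row of three biscuits is at (303,268), (341,272), (382,276), with the extra at (347,220). The lid is upright along row 325, and the tin is on the left at (175,335). The three turquoise look-alikes lie outside the tray. The side view agrees.

```bash
cat > h.py <<'E'
import cv2,numpy as np
from station import ctrl,get_state,vision,models,ticket
def onplane(n,uv,z):
    c=vision.camera_info(n);uv=np.atleast_2d(uv).astype(float)
    r=np.c_[uv,np.ones(len(uv))]@np.linalg.inv(c['mtx']).T@c['R']
    o=-c['R'].T@c['t'];return o+r*((z-o[2])/r[:,2])[:,None]
def cloud(n,d,m):
    c=vision.camera_info(n);v,u=np.nonzero(m&(d>0));z=d[v,u]
    p=np.c_[u,v,np.ones(len(u))]@np.linalg.inv(c['mtx']).T*z[:,None]
    return (p-c['t'])@c['R']
def rect(p):
    (c,(w,h),a)=cv2.minAreaRect(p[:,:2].astype(np.float32));return c,(w,h),a
E
python3 - <<'E'
from h import *
im=cv2.imread('pics/top0.png');d=np.load('pics/top0.npy')
hsv=cv2.cvtColor(im,cv2.COLOR_BGR2HSV)
P=cloud('top',d,np.ones_like(d,bool));print('table z',np.median(P[:,2]))
roi=np.zeros(d.shape,bool);roi[196:287,284:407]=1
deck=roi&(hsv[...,1]<70)
p=cloud('top',d,deck);print('deck z',np.percentile(p[:,2],[5,50,95]))
bis=(roi&(hsv[...,1]>120)&(hsv[...,0]<25)).astype(np.uint8)
n,l,st,ce=cv2.connectedComponentsWithStats(bis)
for i in range(1,n):
    if st[i,4]<100: continue
    v,u=np.nonzero(l==i);q=onplane('top',np.c_[u,v],.066);z=cloud('top',d,l==i)[:,2]
    print('bis',ce[i],st[i],rect(q),np.median(z))
# big deck region incl. walls: grey component in wide roi
w=np.zeros(d.shape,bool);w[180:296,272:416]=1
g=(w&(hsv[...,1]<80)&(hsv[...,2]<110)).astype(np.uint8)
n,l,st,ce=cv2.connectedComponentsWithStats(g);i=1+np.argmax(st[1:,4]);print(st[i])
v,u=np.nonzero(cv2.morphologyEx((l==i).astype(np.uint8)|bis,cv2.MORPH_OPEN,np.ones((5,5))));q=onplane('top',np.c_[u,v],.05)
print('deck',rect(q),cv2.boxPoints(cv2.minAreaRect(q[:,:2].astype(np.float32))))
m=np.load('pics/top_tray_341.npy');q=cloud('top',d,m);q=q[(q[:,2]>.055)&(q[:,2]<.066)];print('rim',rect(q),len(q))
m=np.load('pics/top_lid_340.npy');q=cloud('top',d,m);print('lid',rect(q[q[:,2]>.1]),np.percentile(q[:,2],[5,50,95]));t=q[q[:,2]>.125];print(t.mean(0),len(t))
m=np.load('pics/top_tin_in_174.npy');q=cloud('top',d,m);print('tin',rect(q[q[:,2]>.04]),np.percentile(q[:,2],[5,50,95]));print(rect(q[(q[:,2]<.015)]))
for t in ['tumbler_517','teapot_159','phone_482']:
    q=cloud('top',d,np.load(f'pics/top_{t}.npy'));print(t,q.mean(0),q.min(0),q.max(0))
E
```

```text
table z -0.00019458658052318216
deck z [0.04676981 0.04974004 0.05296879]
bis [346.27114428 219.96268657] [330 213  33  14 402] ((0.6766585111618042, -0.033636193722486496), (0.025086116045713425, 0.06384536623954773), 1.6787289381027222) 0.06740740907932785
bis [301.42396313 268.        ] [285 262  34  13 434] ((0.5834325551986694, 0.05535317212343216), (0.06415729969739914, 0.023432500660419464), 88.82743835449219) 0.06747748415500078
bis [339.96064815 272.48611111] [323 265  35  16 432] ((0.5731434226036072, -0.018974438309669495), (0.06476021558046341, 0.025108661502599716), 81.63272857666016) 0.06752422565772104
bis [382.37149533 275.70093458] [365 268  35  16 428] ((0.5651327967643738, -0.10059703141450882), (0.02482934109866619, 0.06524921208620071), 4.762838840484619) 0.0673482283574814
[  277   192   130   104 10466]
deck ((0.6361240148544312, -0.026253730058670044), (0.25268346071243286, 0.19607684016227722), 86.78607940673828) [[ 0.53115654 -0.1469003 ]
 [ 0.726925   -0.15789318]
 [ 0.7410915   0.09439284]
 [ 0.545323    0.10538572]]
rim ((0.6009290218353271, -0.0240404903
[... 186 characters left out ...]
14) [0.06828875 0.13991122 0.14288561]
[ 0.47174848 -0.01664053  0.14021642] 988
tin ((0.45810338854789734, 0.3093641400337219), (0.15178179740905762, 0.1402617245912552), 84.19425964355469) [0.00204752 0.00617223 0.04982257]
((0.45765239000320435, 0.31896352767944336), (0.17370416224002838, 0.1500566452741623), 84.2708511352539)
tumbler_517 [ 0.48832731 -0.35036972  0.06591439] [ 0.4463826  -0.43248257 -0.00325835] [ 0.53700757 -0.29931426  0.12397789]
teapot_159 [0.70799889 0.33050341 0.07263704] [ 0.62843769  0.28305795 -0.00293728] [0.81108718 0.41357898 0.11098864]
phone_482 [ 0.72881295 -0.32410505  0.00896021] [ 0.65377496 -0.36694577 -0.00077919] [ 0.80566873 -0.28238687  0.0153861 ]
```

Everything agrees with the given sizes: tray origin is about (0.6015, -0.024) with yaw -0.061, and the biscuits are 38, 32, 29 and 137 mm from the edge. Next I sweep with shut fingers.

```bash
cat >> h.py <<'E'
T0=np.array([.6015,-.024]);YAW=-.061
def q(yaw):return np.array([0,np.cos(yaw/2),np.sin(yaw/2),0])
def W(x,y,z):
    c,s=np.cos(YAW),np.sin(YAW);return np.array([T0[0]+c*x-s*y,T0[1]+s*x+c*y,z])
def st(tag=''):
    s=get_state();print(tag,round(s['time'],2),np.round(s['tcp_pos'],4),np.round(s['contact_force'],1),round(s['width'],4),flush=True)
E
python3 - <<'E'
from h import *
Q=q(YAW)
ctrl.close_gripper(30)
for k,(x,y) in enumerate([(-.0317,-.0787),(-.0286,.0033),(-.0229,.0782)]):
    s=x+.036
    if k==0: ctrl.movep(W(s,y,.20),Q)
    else: ctrl.movel(W(s,y,.09),max_speed=.3)
    ctrl.movel(W(s,y,.055),max_speed=.2); st('down')
    ctrl.movel(W(-.057,y,.055),max_speed=.09); st('swept')
    ctrl.movel(W(-.03,y,.09),max_speed=.25)
ctrl.movel(W(-.03,.0782,.2),max_speed=.3);st()
im,d=vision.grab_frame('top');cv2.imwrite('pics/top1.png',cv2.resize(im[170:350,260:430],None,fx=3,fy=3))
im,d=vision.grab_frame('side');cv2.imwrite('pics/side1.png',cv2.resize(im[160:320,230:430],None,fx=3,fy=3))
E
```

```text
down 4.69 [ 0.6017 -0.103   0.056 ] [-0.5  0.6  0.5] 0.0002
swept 5.53 [ 0.5407 -0.0991  0.0554] [0.2 0.2 0.2] 0.0001
down 6.62 [ 0.6075 -0.0226  0.054 ] [ 0.6 -0.3  0.2] 0.0
swept 7.49 [ 0.5456 -0.0173  0.0554] [-0.  -0.3  0.6] -0.0001
down 8.58 [0.6179 0.0518 0.0541] [-0.1 -0.1  0.6] -0.0004
swept 9.51 [0.5502 0.0575 0.0553] [-0.1 -0.6  0.7] -0.0001
 10.35 [0.5757 0.0558 0.1998] [ 0.1 -0.4 -0.6] 0.0002
```

View pics/top1.png

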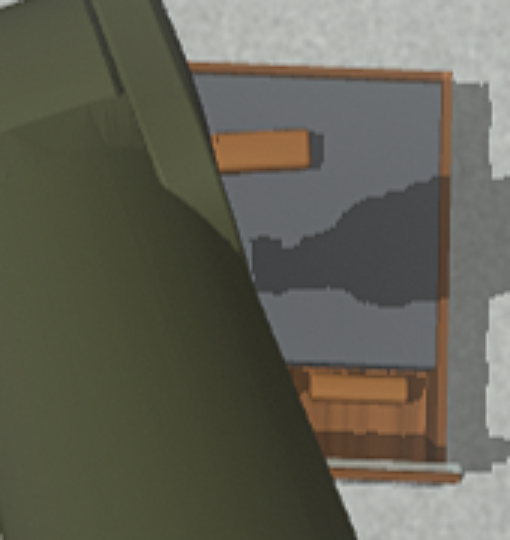

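View pics/side1.png

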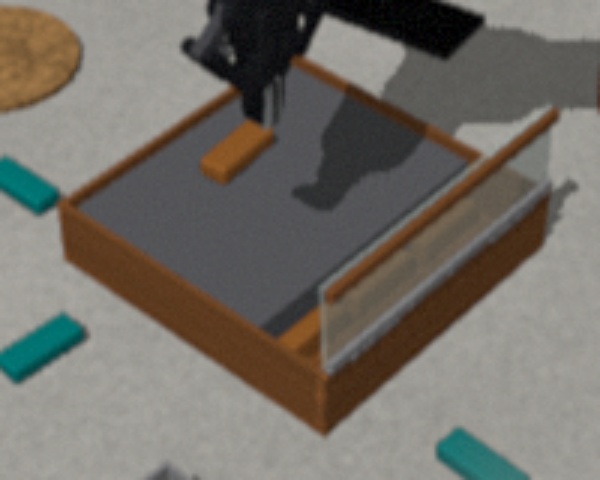

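The row is off the deck: C is in the trough at top-crop (358,388) and A shows in the side crop at (300,335). The extra is untouched. I'll take the extra to the tin now, which also clears the top camera's view of the trough.

```bash
python3 - <<'E'
from h import *
ctrl.ungrasp()
e=np.array([.6767,-.0336])
yaw=np.deg2rad(1.68) ; yaw=min(yaw,.03)
ctrl.movep([*e,.14],q(yaw)); 
ctrl.movel([*e,.0455],max_speed=.12); st('at')
ctrl.close_gripper(25); st('grip')
ctrl.movel([*e,.15],max_speed=.15); st('lift'); print(get_state()['gripper_force'])
tin=[.458,.309]
ctrl.movep([*tin,.16],q(-.101)); st('over'); print(get_state()['gripper_force'])
im,d=vision.grab_frame('top');cv2.imwrite('pics/top2.png',im[130:430,100:460]);np.save('pics/top2.npy',d)
im,d=vision.grab_frame('side');cv2.imwrite('pics/side2.png',im[160:430,200:460])
E
```

```text
at 12.82 [ 0.6773 -0.0334  0.0465] [ 0.4 -0.3  0.5] 0.0856
grip 13.13 [ 0.6773 -0.0336  0.0467] [-1.5 -0.2  5.9] 0.0654
lift 13.98 [ 0.676  -0.0337  0.1489] [-0.4 -0.2 -0. ] 0.0657
28.18646728992462
over 15.49 [0.4591 0.3079 0.1598] [-0.  -1.4 -0.3] 0.065
28.150369226932526
```

```bash
python3 -c "
import cv2,numpy as np
a=cv2.imread('pics/top2.png');b=cv2.imread('pics/side2.png');b=cv2.resize(b,None,fx=1.5,fy=1.5);a=cv2.resize(a,(400,333))
o=np.zeros((410,800,3),np.uint8);o[:333,:400]=a;o[:405,405:795]=b[:405,:390];cv2.imwrite('pics/m2.png',o)"
```

```text
(no output)
```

View pics/m2.png

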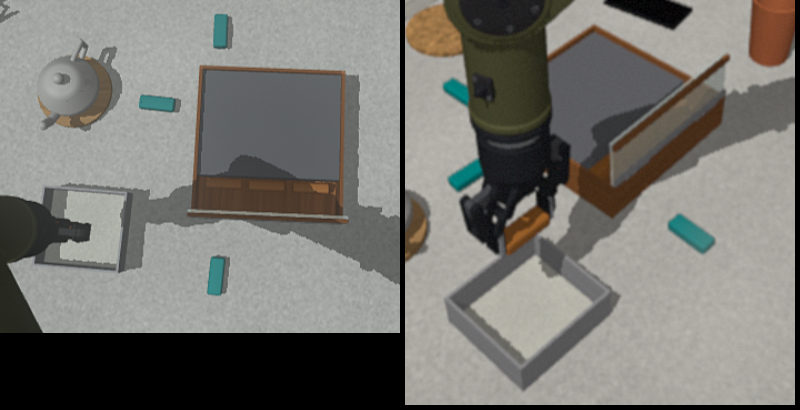

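All three biscuits lie in the trough along the deck wall, at (222,183), (265,185) and (315,186) in the mosaic, with the lid open. The extra is held over the tin. Next: set it down, then shut the lid.

```bash
python3 - <<'E'
from h import *
d=np.load('pics/top2.npy');m=np.zeros(d.shape,bool);m[288:315,278:408]=1
p=cloud('top',d,m)-[*T0,0];c,s=np.cos(YAW),np.sin(YAW);x=c*p[:,0]+s*p[:,1];y=-s*p[:,0]+c*p[:,1]
for a in (-.079,.003,.078):
    k=(abs(y-a)<.03)&(x<-.064)&(x>-.09);print('trough',a,np.percentile(p[k,2],[10,50,90]).round(3))
tin=[.458,.309]
ctrl.movel([*tin,.03],max_speed=.12);ctrl.movel([*tin,.005],max_speed=.04);st('down')
ctrl.ungrasp();ctrl.pause(.2);st('open')
ctrl.movel([*tin,.2],max_speed=.2)
ctrl.close_gripper(30)
Q=q(YAW)
h=W(-.131,0,0)
ctrl.movep(W(-.131-.045,0,.2),Q);st('pre')
im,dd=vision.grab_frame('side');cv2.imwrite('pics/side3.png',im[160:430,200:460])
E
```

```text
trough -0.079 [0.005 0.03  0.033]
trough 0.003 [0.005 0.03  0.033]
trough 0.078 [0.005 0.03  0.033]
down 17.6 [0.458  0.3091 0.005 ] [-0.3 -0.5  0.1] 0.0656
open 18.14 [0.458 0.309 0.005] [ 0.  -0.8  0.2] 0.0855
pre 21.27 [ 0.4265 -0.0122  0.2002] [ 0.6  0.3 -0.5] 0.0002
```

The biscuits stand on edge with tops near 32 mm, well under the lid. Now the lid.

```bash
python3 - <<'E'
from h import *
def tcp(th,dz=0):
    x=.072*np.cos(th)-.0095*np.sin(th);z=.063+.072*np.sin(th)+.0095*np.cos(th)
    return W(-.131+x-.011*np.sin(th),0,z+dz)
ctrl.movel(W(-.131-.045,0,.132),max_speed=.15);st('low')
for th in np.arange(1.6,.05,-.13):
    ctrl.movel(tcp(th,-.002),max_speed=.1)
    if int(th*100)%2==0: st(f'{th:.2f}')
for dz in np.arange(.004,-.007,-.0015):
    ctrl.movel(tcp(0,dz),max_speed=.03);st(f'dz {dz:.4f}')
    if get_state()['contact_force'][2]>12: break
ctrl.movel(tcp(0,.08),max_speed=.15);st('up')
ctrl.movep([.40,-.20,.3],q(-.4));st()
im,d=vision.grab_frame('top');a=im[170:390,110:430]
for t in ('lid','tin_in'):
    for r in models.masks_of('top',t)[:1]:
        p=cloud('top',d,r['mask']);print(t,r['p'],r['point'],np.percentile(p[:,2],[5,50,95]).round(4))
m=np.zeros(d.shape,bool);m[285:330,270:420]=1
p=cloud('top',d,m)-[*T0,0];c,s=np.cos(YAW),np.sin(YAW);x=c*p[:,0]+s*p[:,1];y=-s*p[:,0]+c*p[:,1]
for yy in(-.1,0,.1):
    k=(abs(x+.059)<.005)&(abs(y-yy)<.03);print('strip z',k.sum(),np.median(p[k,2]) if k.any() else None)
im,dd=vision.grab_frame('side');b=im[160:430,200:460]
o=np.zeros((410,800,3),np.uint8);o[:275,:400]=cv2.resize(a,(400,275));o[:405,405:795]=cv2.resize(b,(390,405));cv2.imwrite('pics/m4.png',o)
E
```

```text
low 21.92 [ 0.4262 -0.0126  0.1322] [0.4 0.3 0.4] -0.0004
1.60 22.29 [ 0.4485 -0.0146  0.1332] [ 0.1 -0.7 -0.6] 0.0002
1.34 22.79 [ 0.4672 -0.0158  0.1332] [-0.3 -0.2 -0.3] -0.0001
1.08 23.29 [ 0.4867 -0.0169  0.1288] [-0.7  0.  -0.4] -0.0002
0.82 23.79 [ 0.505  -0.0181  0.1199] [-0.   1.2 -0.5] 0.0001
0.56 24.29 [ 0.5207 -0.019   0.1071] [-0.7  0.7 -0.5] 0.0003
0.30 24.79 [ 0.5332 -0.0199  0.0912] [-0.2 -0.7 -0.1] -0.0002
dz 0.0040 25.44 [ 0.5426 -0.0204  0.0764] [ 0.1 -1.2  0.5] -0.0001
dz 0.0025 25.69 [ 0.5425 -0.0204  0.075 ] [ 0.  -0.3  0.2] 0.0001
dz 0.0010 25.94 [ 0.5425 -0.0204  0.0734] [-0.   0.3  0.1] -0.0
dz -0.0005 26.19 [ 0.5427 -0.0204  0.0721] [-0.5 -0.2  1.9] -0.0001
dz -0.0020 26.44 [ 0.5428 -0.0204  0.0719] [-4.2 -0.  15.9] -0.0001
up 27.14 [ 0.5421 -0.0205  0.1517] [ 0.1  0.  -0.2] 0.0002
 28.2 [ 0.4006 -0.199   0.2991] [ 0.6  0.  -0.2] -0.0001
lid 0.98 [342.0, 306.3] [0.0625 0.0661 0.0725]
tin_in 0.83 [174.6, 341.2] [0.0022 0.0063 0.0497]
strip z 166 0.07177779256556444
strip z 170 0.07131721224061575
strip z 125 0.07114600409230196
```

View pics/m4.png

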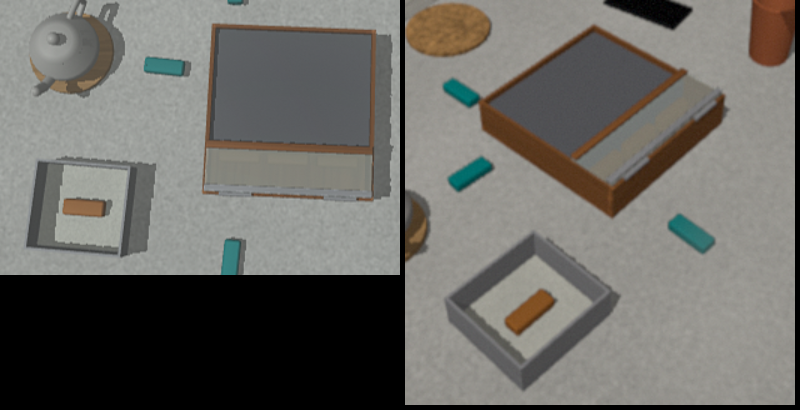

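The lid is shut: the strip measures about 72 mm high, against 72.5 mm nominal when closed. The extra lies in the tin at (84,207), and the arm is clear of everything.

```bash
python3 -c "
from station import ticket
print(ticket.close_job())"
```

```text
the job is handed in; nothing more can be done
None
```

I handed the job in at about 28 s robot time; the hand-in returned no verdict, but the last pictures show the lid shut over the trough, the extra biscuit lying in the tin, and the arm clear; all three portion biscuits were in the trough when last seen, before the lid was shut.

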